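Set the length stop of a carton gauge

ROBOT

A 7-joint arm with a two-finger parallel gripper is mounted at the origin on the work surface. World frame = base frame: x ahead of the robot, y to its left, z up, the work surface at z = 0. Lengths are in mm, angles in rad, forces in N, time in s.
With the tool pointing down it reaches from about 400 to 850 mm from the base axis. Payload 4.5 kg.
Tool frame: the origin (TCP) lies between the finger pads; the fingertips stand 14 mm ahead of it and the grasp point (between the pads) lies 5 mm behind it; y points along the fingers, z is the direction in which the jaws open and shut, and the axes are right-handed (so a half turn about y gives the same grasp; the last joint's range is limited). The gripper opens to 88 mm and grips with 3 to 60 N. Pads are 18 mm wide; open, the fingers measure 123 mm over their backs; the gripper's body (75 mm by 187 mm) begins 45 mm behind the grasp point.
Start: joints at [1.347, 0.689, -0.195, 1.565, 0.157, 0.902, -0.215], TCP at [159.374, -604.361, 252.743] pointing down, gripper open.
Joint ranges: [-3.01, 3.01], [-0.46, 2.08], [-1.47, 1.51], [0.13, 2.56], [-1, 4.14], [0.04, 2.09], [-2.66, 2.66]. Speed limits (rad/s): [2.57, 2.57, 3.14, 3.14, 3.14, 3.14, 3.14].

INTERFACE

Orientations are given as a rotation vector (axis times angle).
In Python, from station import arm gives the robot as it stands. The module is installed in compiled form; this text tells all that it offers.
- The arm moves only by the shell command python3 -m inch 'ROWS' [FORCE]. ROWS is JSON, a list of rows, each an object with "dr": the turn, a rotation vector about the tool's x, y, z as a fraction of full scale, a list of three; "travel": the shift along the tool's x, y, z as a fraction of full scale, a list of three; "jaw": the gripper's target within -1 to 1 (shut at 1, half-way at 0, fully open at -1). In form: [{"dr": [wx, wy, wz], "travel": [dx, dy, dz], "jaw": jaw}, ...]. A call has 1 to 20 rows; each row is the pose to reach, as a shift and turn from the pose measured when the call began, along the tool's axes at that moment, turning the shorter way round; what a row does not reach only later rows make up. Full scale, the value 1, is 10 cm for a shift and pi rad for a turn. A row lasts 1/12 s, in which the tool goes at most 41.7 mm and 7.16 degrees, less where a joint would pass 70% of its speed; a pose out of reach is approached as far as the arm can. A call with a number of a shift or a turn outside -1 to 1 is refused whole. A call with a gripper value outside its range is refused whole. The fingers move at their own pace and stop on an object; FORCE is the grip in N (left out, the last holds). Time passes only in rows, so rows that repeat a pose let the fingers close. It gives the time, the measured TCP pose, the force and the opening at its end, in the units of the state.
- arm.state(): the state, without advancing time (a new reading comes with each control period).
- arm.get_image(name): name is "scene" or "top" or "wrist"; returns the picture (420x560x3 uint8, red, green, blue); there is no depth.
- arm.camera_model(name): a dict with "K" (3x3 intrinsics, pixels), "world_from_camera" (4x4, takes a point from camera to world coordinates); the wrist camera has in their place "tool_from_camera" (4x4, takes a point from camera to tool coordinates, whose origin is the TCP and whose axes are the tool frame's). Camera axes: x right, y down, z forward; pixel columns grow to the right and rows downward; lengths in mm; the calibration is good to about 2 mm. A picture is of the moment at which its call begins: read the wrist's pose just before it. camera_model takes no time and is no camera call.
- arm.close_job(): hands the job in, once; it reports no verdict.
Trained networks look in the newest picture that a camera, given by its name, has taken for a name from the list of things; names that differ only in an ending like _2 or _b are one class to them, and where a whole thing is asked for, a point or a joint stands for the part that bears it (a point fixed in the world has none). Each returns a list of dicts, best first, with "conf" (0 to 1); they miss things now and then, are a little off and sometimes report something else, mostly with a low value. They report only what shows in the picture. A call takes as long as a camera call. They do not tell look-alikes from the thing itself.
- arm.search_frame(camera, label): "extent" ([centre column, centre row, width, height] in pixels, round what is visible of it).
- arm.tip_of(camera, label): "pixel" ([row, column] in pixels: a listed point, or the origin of a listed thing).
The state is a dict: "clock": time; "joints": joint angles; "dq": joint speeds; "joint_torque": joint torques, N m; "tcp_pos": TCP position; "ee_rot": TCP orientation; "ft_force": force on the tool from outside, world axes, zero at the start; "moment": the same for the moment, N m; "opening": opening from 0.0 (shut) to 1.0 (fully open).
Only numpy, scipy, OpenCV 4.12 (cv2) and the standard library are available. Lean on these libraries where they do the work, as an engineer would, in place of code of your own. Each camera call takes 0.05 s, during which the arm holds its last target.

TASK

Push the sliding stop along its rail until it clicks into the notch that the pointed index block points at, then push the small carton along the trough until it rests against the stop, with the stop still sitting in that notch at the end. Only push: pick nothing up, and leave the other things on the bench where they are.

Things in the scene. Friction and masses are not known exactly. Their poses are not given: they have to be found in the camera images.
- gauge: Fixed carton gauge: a dark grey board 270 x 500 x 12 mm on the bench. Origin on the bench surface; the board spans x -140 to +130, y -250 to +250 mm. y runs along the rail, x across it away from the robot, z up. From front to back: curb, trough (x -68 to +8), rail (x +8 to +42), index blocks.
- rail_top (a point): Middle of the aluminium rail's top, 52 mm above the bench, at gauge y 0. The rail is 34 mm wide in x; end blocks at y -240 to -230 and +230 to +240 mm stand 6 mm higher. Three notches, seen as black slots 12 mm wide across the rail top, lie at gauge y -110, -60 and -10 mm.
- trough_floor (a point): Middle of the trough's floor, 12 mm above the bench, at gauge x -30, y 0 mm. The trough is 76 mm wide, between the rail and a curb 8 mm thick and 12 mm high; it runs along gauge y and both ends are open.
- stop (a joint): Travel of the sliding stop, m: grows towards gauge +y, 0 to 0.22; its middle is at gauge y = -0.200 + value. Starts at 0 to 0.05, before the first notch (0.09). It runs with about 3 N; a sprung ball under it drops into each notch: in the last 3 to 7 mm the push falls to nothing and the stop is drawn in. Leaving a notch, either way, takes about 12 N. It cannot be lifted off.
- stop_mark (a point): Centre of the stop's black block (46 mm in gauge x, 36 mm in y, 44 mm high, from 1 mm above the rail top to 97 mm above the bench); a thin white line across its top marks the middle. Push on its 36-mm-apart end faces (facing gauge -y and +y).
- stop_face (a point): Centre of the stop's working face: a steel plate 64 mm wide, 12 mm thick in y and 56 mm high that hangs from the block into the trough (from 16 to 72 mm above the bench). The face looks towards gauge +y, where the carton is, and is flush with the block's +y end, 18 mm from its middle. Axes as the gauge's.
- pointer: Pointed steel index block standing on the board behind the rail, 50 mm long in x, 36 mm wide, 34 mm high, with a wedge-shaped point towards the rail; it stands exactly abreast of one of the three notches, drawn at random: the notch to use. Origin on its centre line at its underside; same gauge y as its notch.
- plain1: Plain square steel index block 18 x 18 x 34 mm, abreast of one of the other two notches. Origin at the centre of its underside.
- plain2: Another such plain square block, abreast of the remaining notch.
- carton_centre (a point): Centre of the loose small cardboard carton standing in the trough on the stop's +y side: 70 mm across (x), 100 mm along the trough (its y), 60 mm high, 0.2 to 0.42 kg, 6 mm narrower than the trough. Against the stop, its centre is 50 mm in +y from stop_face.
- wrench: Bystander: steel wrench 180 mm long, 8 mm thick, lying on the board in front of the trough curb, along y. Origin at its centre.
- tape: Bystander: roll of black tape 72 mm across, 24 mm high, lying on the board behind the rail, towards +y.
- driver: Bystander: screwdriver 200 mm long lying on the bench to the left.
- spray: Bystander: white bottle 60 mm across, 160 mm high, to the left. Origin under it.
- jar: Bystander: jar 64 mm across, 80 mm high, to the right. Origin under it.
- roll: Bystander: black roll 90 mm across, 50 mm high, far right. Origin under it.
- carton: The same small carton: origin at the centre of its underside.
Not all that is in view belongs to the job. Leave any orange or pink look-alike of the carton alone.

How it is judged:
By the outcome, as a careful person would: the job done as asked, in the order asked, and still so for the second after the job is handed in, with the robot touching nothing.
It also fails if it takes over 61 s, if anything falls off the work surface, if the arm or the gripper's body presses on something with over 40 N, if the wrist force passes 120 N, or if a joint passes its speed limit or range.

## Working session

There is one attempt and no reset: what is moved stays moved. The work goes in short steps, Python scripts to look and compute and a shell command to move; the robot and the scene stay as the last step left them, time stands still between calls to the robot, and variables do not carry over. Pictures are saved under pics/ and viewed, and the job is handed in when it is done.

```bash
mkdir -p pics; cat > h.py <<'E'
from station import arm
import numpy as np, cv2
def save(n,img): cv2.imwrite('pics/'+n,img[:,:,::-1])
E
python3 - <<'E'
from h import *
s=arm.state(); print({k:np.round(v,3).tolist() for k,v in s.items()})
for c in ("scene","top"):
    save(c+"0.png",arm.get_image(c))
    m=arm.camera_model(c); print(c,np.round(m["K"],1).tolist(),np.round(m["world_from_camera"],3).tolist())
    for l in ("gauge","rail_top","trough_floor","stop_mark","stop_face","pointer","plain1","carton_centre","carton"):
        r=arm.tip_of(c,l); print(l,[(np.round(d["pixel"]).tolist(),round(d["conf"],2)) for d in r[:3]])
E
```

```text
{'clock': 0.0, 'joints': [1.347, 0.69, -0.194, 1.566, 0.157, 0.902, -0.215], 'dq': [0.001, 0.001, 0.001, -0.001, 0.0, 0.0, -0.001], 'joint_torque': [-0.001, -52.756, -1.266, -15.342, -0.052, 0.007, 0.0], 'tcp_pos': [159.124, -603.79, 251.925], 'ee_rot': [-0.271, 2.086, -2.082], 'ft_force': [0.419, -0.465, -0.114], 'moment': [-0.057, 0.011, 0.014], 'opening': 0.997}
scene [[403.4, 0.0, 279.9], [0.0, 403.4, 213.7], [0.0, 0.0, 1.0]] [[-0.565, 0.558, -0.608, 1091.318], [0.825, 0.381, -0.418, 397.474], [-0.002, -0.737, -0.676, 738.549], [0.0, 0.0, 0.0, 1.0]]
gauge [([226.0, 264.0], 0.74), ([233.0, 256.0], 0.6), ([359.0, 443.0], 0.45)]
rail_top [([226.0, 250.0], 0.88)]
trough_floor [([224.0, 267.0], 0.6), ([226.0, 250.0], 0.36)]
stop_mark [([193.0, 202.0], 0.65), ([310.0, 449.0], 0.56)]
stop_face [([194.0, 225.0], 0.97)]
pointer [([232.0, 220.0], 0.83)]
plain1 [([197.0, 267.0], 0.63), ([246.0, 232.0], 0.58), ([226.0, 204.0], 0.53)]
carton_centre [([217.0, 395.0], 0.76), ([164.0, 270.0], 0.68), ([332.0, 366.0], 0.67)]
carton [([339.0, 362.0], 0.93), ([229.0, 394.0], 0.7), ([170.0, 269.0], 0.65)]
top [[384.4, 0.0, 279.1], [0.0, 384.4, 204.2], [0.0, 0.0, 1.0]] [[-0.029, -0.997, 0.068, 405.765], [-0.999, 0.027, -0.026, 8.903], [0.024, -0.069, -0.997, 1079.094], [0.0, 0.0, 0.0, 1.0]]
gauge [([189.0, 293.0], 0.71), ([130.0, 395.0], 0.38)]
rail_top [([176.0, 298.0], 0.56)]
trough_floor [([198.0, 296.0], 0.7), ([197.0, 249.0], 0.25)]
stop_mark [([176.0, 356.0], 0.85)]
stop_face [([199.0, 346.0], 0.7)]
pointer [([157.0, 316.0], 0.65)]
plain1 [([160.0, 303.0], 0.54), ([160.0, 337.0], 0.54)]
carton_centre [([198.0, 248.0], 0.82), ([272.0, 192.0], 0.82), ([278.0, 348.0], 0.8)]
carton [([198.0, 250.0], 0.94), ([150.0, 169.0], 0.71), ([268.0, 194.0], 0.69)]
```

View pics/scene0.png

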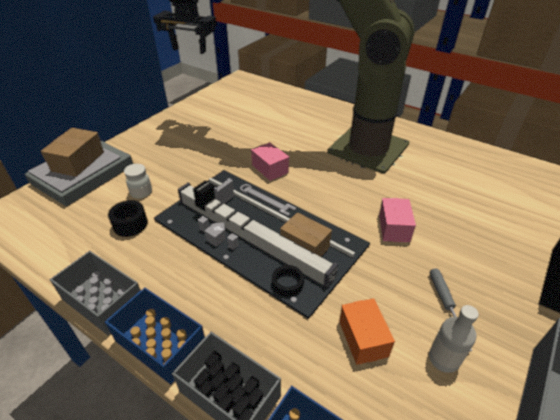

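View pics/top0.png

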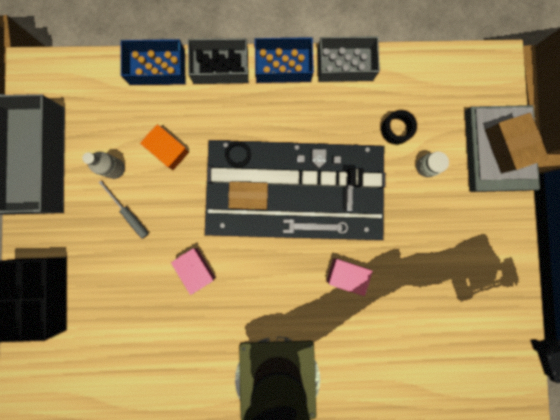

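```bash
python3 - <<'E'
import cv2
a=cv2.imread('pics/top0.png')[130:230,200:400]; cv2.imwrite('pics/top0c.png',cv2.resize(a,None,fx=4,fy=4,interpolation=cv2.INTER_CUBIC))
a=cv2.imread('pics/scene0.png')[130:290,160:360]; cv2.imwrite('pics/scene0c.png',cv2.resize(a,None,fx=3.7,fy=3.7,interpolation=cv2.INTER_CUBIC))
E
```

```text
(no output)
```

View pics/top0c.png

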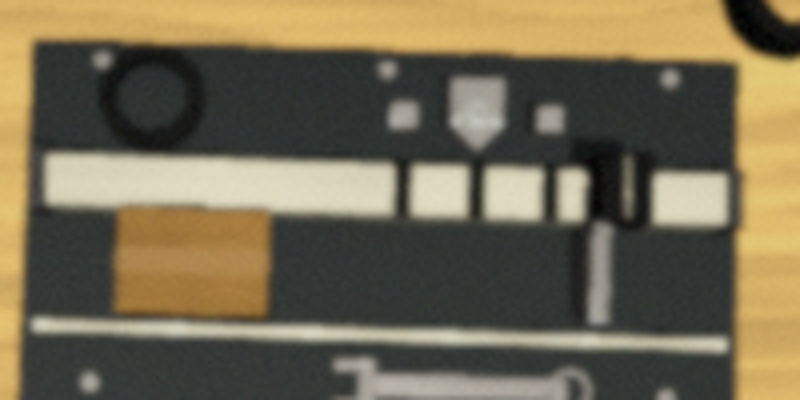

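View pics/scene0c.png

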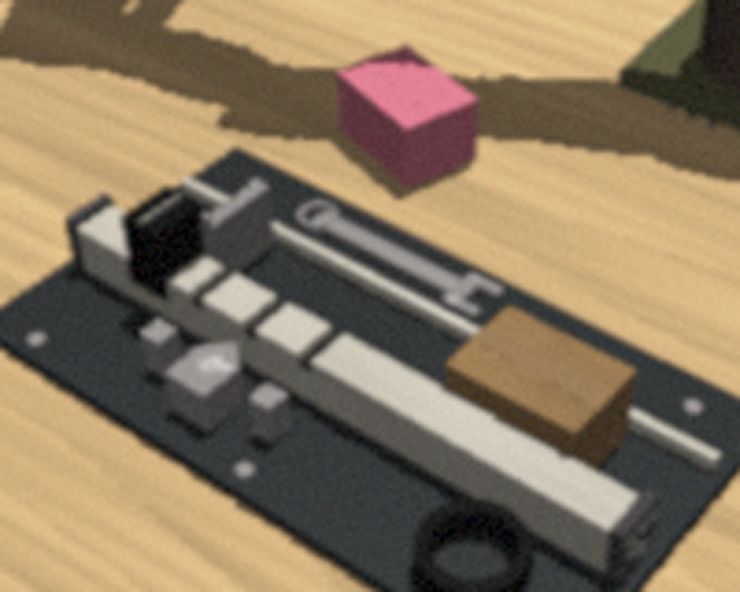

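The pointed block, top (319,157) between plain blocks at (301,159) and (337,160), stands abreast of the middle notch, at top column 319. That gives gauge y -60 and stop value 0.14. The carton is the brown box in the trough at top (247,196). The brown box at (520,140) is on a tray outside the gauge, and the pink and orange boxes are look-alikes. Next I fit the gauge pose.

```bash
cat >> h.py <<'E'
from scipy.optimize import least_squares
def ray(c,u,v,z):
    m=arm.camera_model(c); K=np.array(m["K"]);T=np.array(m["world_from_camera"])
    d=T[:3,:3]@np.linalg.solve(K,[u,v,1]); o=T[:3,3]; return o+d*(z-o[2])/d[2]
def g2w(p,q): 
    x,y,a=p; c,s=np.cos(a),np.sin(a); return np.array([x+c*q[0]-s*q[1],y+s*q[0]+c*q[1]])
def w2g(p,w):
    x,y,a=p; c,s=np.cos(a),np.sin(a); d=np.array(w[:2])-[x,y]; return np.array([c*d[0]+s*d[1],-s*d[0]+c*d[1]])
E
python3 - <<'E'
from h import *
C=lambda a,b:(200+a/4-.375,130+b/4-.375)
obs=[(C(37,42),(130,250,12)),(C(737,65),(130,-250,12)),(C(403,187),(25,-10,52)),(C(477,190),(25,-60,52)),(C(550,193),(25,-110,52)),((205,235),(-140,250,12)),((383,240),(-140,-250,12))]
W=[ray("top",*o[0],o[1][2])[:2] for o in obs]
f=lambda p:np.concatenate([g2w(p,o[1])-w for o,w in zip(obs,W)])
r=least_squares(f,[500,-40,0],x_scale=[1,1,.01],loss='soft_l1'); p=r.x
print(p, f(p).reshape(-1,2).round(1).tolist())
for n,px,z in (("line",C(627,188),97),("plate top",C(600,225),72),("pointer tip",C(477,142),46),("carton top",C(192,262),72),("cartL",C(117,262),72),("cartR",C(270,262),72)):
    w=ray("top",*px,z); print(n,w.round(1),w2g(p,w).round(1))
E
```

```text
[ 5.24418244e+02 -6.55229123e+01 -5.70177603e-02] [[4.3, 3.6], [3.8, -2.5], [-0.9, 0.1], [-0.4, 0.2], [0.1, -0.4], [-0.4, 4.0], [-0.7, -2.3]]
line [ 539.  -218.3   97. ] [  23.3 -151.7]
plate top [ 518.2 -205.1   72. ] [   1.8 -139.7]
pointer tip [ 580. -129.   46.] [ 59.2 -60.2]
carton top [500.8  64.9  72. ] [-31.  128.9]
cartL [502.1 114.   72. ] [-32.5 178. ]
cartR [499.5  13.8  72. ] [-29.4  77.7]
```

```bash
cat >> h.py <<'E'
from scipy.spatial.transform import Rotation as Ro
P=np.array([524.4,-65.5,-0.057])
def plan(gx,gy,z):
    """remaining shift/turn in tool axes (fractions) to gauge gx,gy, z; tool down, jaws along gauge x"""
    s=arm.state(); R=Ro.from_rotvec(s["ee_rot"]).as_matrix(); t=np.array(s["tcp_pos"])
    tgt=np.array([*g2w(P,(gx,gy)),z]); best=None
    for sg in (1,-1):
        zc=sg*np.array([np.cos(P[2]),np.sin(P[2]),0]); yc=np.array([0,0,-1.]); Rt=np.column_stack([np.cross(yc,zc),yc,zc])
        rv=Ro.from_matrix(R.T@Rt).as_rotvec()
        if best is None or np.linalg.norm(rv)<np.linalg.norm(best): best=rv
    print("clock",round(s["clock"],2),"tcp",t.round(1),"gauge",w2g(P,t).round(1),"F",np.round(s["ft_force"],1),"open",round(s["opening"],2))
    print("toolaxes(world cols)\n",R.round(3),"\ntravel",(R.T@(tgt-t)/100).round(3),"dr",(best/np.pi).round(4), "j",np.round(s["joints"],2))
E
python3 -c "
from h import *
plan(25,-205,200)"
```

```text
clock 1.0 tcp [ 159.4 -604.4  252.8] gauge [-333.8 -558.8] F [-0.6 -0.5 -0.2] open 1.0
toolaxes(world cols)
 [[-0.967  0.     0.255]
 [-0.255 -0.    -0.967]
 [-0.    -1.     0.   ]] 
travel [-4.507  0.527 -2.254] dr [-0.     -0.3998  0.    ] j [ 1.35  0.69 -0.19  1.57  0.16  0.9  -0.22]
```

```bash
M='python3 -m inch'
python3 -m inch '[{"dr":[0,0,0],"travel":[-0.35,0,-0.2],"jaw":1},{"dr":[0,0,0],"travel":[-0.7,0,-0.35],"jaw":1},{"dr":[0,0,0],"travel":[-1,0,-0.5],"jaw":1},{"dr":[0,0,0],"travel":[-1,0,-0.5],"jaw":1}]'
python3 -m inch '[{"dr":[0,0,0],"travel":[-0.35,0,-0.2],"jaw":1},{"dr":[0,0,0],"travel":[-0.7,0,-0.35],"jaw":1},{"dr":[0,0,0],"travel":[-1,0,-0.5],"jaw":1},{"dr":[0,0,0],"travel":[-1,0,-0.5],"jaw":1}]'
python3 -m inch '[{"dr":[0,0,0],"travel":[-0.35,0,-0.2],"jaw":1},{"dr":[0,0,0],"travel":[-0.7,0,-0.35],"jaw":1},{"dr":[0,0,0],"travel":[-1,0,-0.5],"jaw":1},{"dr":[0,0,0],"travel":[-1,0,-0.5],"jaw":1}]'
python3 -m inch '[{"dr":[0,0,0],"travel":[-0.35,0,-0.2],"jaw":1},{"dr":[0,0,0],"travel":[-0.7,0,-0.35],"jaw":1},{"dr":[0,0,0],"travel":[-1,0,-0.5],"jaw":1},{"dr":[0,0,0],"travel":[-1,0,-0.5],"jaw":1}]'
python3 -c "
from h import *
plan(25,-205,200)"
```

```text
clock: 1.33
tcp_pos: [251.4, -524.8, 253.1]
ee_rot: [-0.275, 2.078, -2.072]
ft_force: [0.4, 0.5, -0.3]
opening: 0.721
clock: 1.67
tcp_pos: [342.9, -442.9, 254.4]
ee_rot: [-0.281, 2.071, -2.057]
ft_force: [0.4, 0.2, -0.6]
opening: 0.417
clock: 2.0
tcp_pos: [433.2, -359.2, 256.5]
ee_rot: [-0.286, 2.063, -2.043]
ft_force: [0.7, 0.3, 0.2]
opening: 0.115
clock: 2.33
tcp_pos: [521.6, -273.3, 259.6]
ee_rot: [-0.29, 2.057, -2.027]
ft_force: [0.3, 1.6, -0.5]
opening: 0.007
clock 2.33 tcp [ 521.6 -273.3  259.6] gauge [   9.1 -207.7] F [ 0.3  1.6 -0.5] open 0.01
toolaxes(world cols)
 [[-0.952  0.026  0.306]
 [-0.305  0.019 -0.952]
 [-0.03  -0.999 -0.01 ]] 
travel [-0.14   0.6    0.038] dr [-0.003  -0.383  -0.0103] j [ 0.53  0.63 -0.18  1.68  0.11  0.83 -0.95]
```

```bash
python3 -m inch '[{"dr":[-0.003,-0.2,-0.01],"travel":[-0.14,0.3,0.04],"jaw":1},{"dr":[-0.003,-0.2,-0.01],"travel":[-0.14,0.6,0.04],"jaw":1},{"dr":[-0.003,-0.2,-0.01],"travel":[-0.14,0.6,0.04],"jaw":1},{"dr":[-0.003,-0.2,-0.01],"travel":[-0.14,0.6,0.04],"jaw":1},{"dr":[-0.003,-0.383,-0.01],"travel":[-0.14,0.6,0.04],"jaw":1},{"dr":[-0.003,-0.383,-0.01],"travel":[-0.14,0.6,0.04],"jaw":1},{"dr":[-0.003,-0.383,-0.01],"travel":[-0.14,0.6,0.04],"jaw":1},{"dr":[-0.003,-0.383,-0.01],"travel":[-0.14,0.6,0.04],"jaw":1},{"dr":[-0.003,-0.383,-0.01],"travel":[-0.14,0.6,0.04],"jaw":1},{"dr":[-0.003,-0.383,-0.01],"travel":[-0.14,0.6,0.04],"jaw":1},{"dr":[-0.003,-0.383,-0.01],"travel":[-0.14,0.6,0.04],"jaw":1},{"dr":[-0.003,-0.383,-0.01],"travel":[-0.14,0.6,0.04],"jaw":1}]'
python3 - <<'E'
from h import *
plan(25,-200,78)
save("wrist1.png",arm.get_image("wrist")); save("top1.png",arm.get_image("top"))
for l in ("stop_mark","stop_face","rail_top"): print(l,arm.tip_of("wrist",l)[:2])
m=arm.camera_model("wrist"); print(m)
E
```

```text
clock: 3.33
tcp_pos: [537.4, -272.5, 200.0]
ee_rot: [-1.179, 1.254, -1.253]
ft_force: [-0.0, -0.1, 1.1]
opening: 0.006
clock 3.33 tcp [ 537.4 -272.5  200. ] gauge [  24.8 -205.9] F [-0.  -0.1  1.1] open 0.01
toolaxes(world cols)
 [[-0.06   0.     0.998]
 [-0.998  0.001 -0.06 ]
 [-0.001 -1.     0.   ]] 
travel [-0.058  1.22   0.002] dr [-0.0001 -0.0011 -0.0003] j [ 0.67  0.76 -0.49  1.68  0.46  0.82 -0.08]
stop_mark [{'pixel': [116.6, 212.2], 'conf': 0.29}]
stop_face [{'pixel': [112.9, 212.1], 'conf': 0.98}]
rail_top []
{'K': array([[331.17859274,   0.        , 278.55018983],
       [  0.        , 331.17859274, 209.04629453],
       [  0.        ,   0.        ,   1.        ]]), 'tool_from_camera': array([[ 2.96056924e-04,  9.58467998e-01,  2.85199945e-01,
        -7.41898739e+01],
       [-1.42216788e-04, -2.85199914e-01,  9.58468043e-01,
        -1.32509979e+02],
       [ 9.99999946e-01, -3.24321321e-04,  5.18748306e-05,
        -8.66262907e-01],
       [ 0.00000000e+00,  0.00000000e+00,  0.00000000e+00,
         1.00000000e+00]])}
```

View pics/wrist1.png

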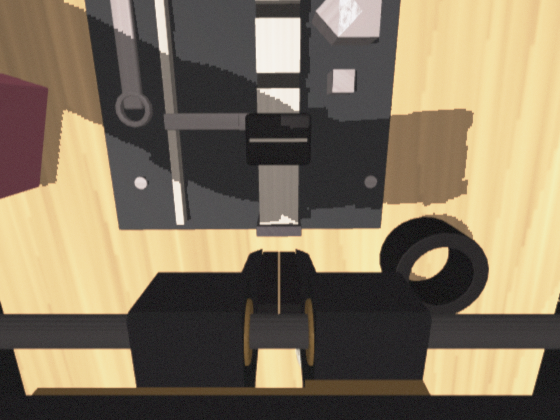

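```bash
cat >> h.py <<'E'
def wray(u,v,z):
    s=arm.state(); m=arm.camera_model("wrist"); T=np.eye(4); T[:3,:3]=Ro.from_rotvec(s["ee_rot"]).as_matrix(); T[:3,3]=s["tcp_pos"]; T=T@m["tool_from_camera"]
    d=T[:3,:3]@np.linalg.solve(m["K"],[u,v,1]); return T[:3,3]+d*(z-T[2,3])/d[2]
E
python3 - <<'E'
from h import *
for n,u,v,z in (("line",278,140,97),("notch-110",278,81,52),("notch-60",278,6,52),("edge-250",250,229,12),("curb(-72,?)",180,223,24),("endblk outer -240",279,226,58),("edge x130",382,226,12),("edge x-140",120,229,12),("plain",343,75,46)):
    w=wray(u,v,z); print(n,w.round(1),w2g(P,w).round(1))
E
```

```text
line [ 539.7 -217.4   97. ] [  23.9 -150.8]
notch-110 [ 542.1 -175.3   52. ] [  24.  -108.6]
notch-60 [ 545.2 -122.9   52. ] [ 24.1 -56.1]
edge-250 [ 505.2 -312.6   12. ] [  -5.1 -247.8]
curb(-72,?) [ 438.2 -298.    24. ] [ -72.8 -237. ]
endblk outer -240 [ 536.  -294.8   58. ] [  24.6 -228.3]
edge x130 [ 640.6 -317.2   12. ] [ 130.4 -244.7]
edge x-140 [ 371.7 -304.7   12. ] [-138.8 -247.6]
plain [ 594.7 -173.3   46. ] [  76.4 -103.7]
```

```bash
python3 -m inch '[{"dr":[0,0,0],"travel":[-0.06,0.4,0],"jaw":1},{"dr":[0,0,0],"travel":[-0.06,0.8,0],"jaw":1},{"dr":[0,0,0],"travel":[-0.06,1,0],"jaw":1},{"dr":[0,0,0],"travel":[-0.06,1,0],"jaw":1}]' 20
python3 -m inch '[{"dr":[0,0,0],"travel":[0,0.1,0],"jaw":1},{"dr":[0,0,0],"travel":[0,0.22,0],"jaw":1},{"dr":[0,0,0],"travel":[0,0.22,0],"jaw":1}]'
python3 - <<'E'
from h import *
plan(25,-135,78)
E
```

```text
clock: 3.92
tcp_pos: [535.1, -264.8, 95.8]
ee_rot: [-1.185, 1.259, -1.246]
ft_force: [0.3, 0.1, 0.9]
opening: 0.007
clock: 4.17
tcp_pos: [534.3, -264.6, 72.7]
ee_rot: [-1.186, 1.26, -1.245]
ft_force: [0.1, -0.3, 0.7]
opening: 0.009
clock 4.17 tcp [ 534.3 -264.6   72.7] gauge [  21.2 -198.2] F [ 0.1 -0.3  0.7] open 0.01
toolaxes(world cols)
 [[-0.058 -0.009  0.998]
 [-0.998  0.003 -0.058]
 [-0.003 -1.    -0.01 ]] 
travel [-0.632 -0.052  0.037] dr [ 0.003  -0.0003 -0.0009] j [ 0.59  0.93 -0.38  1.76  0.57  0.57 -0.2 ]
```

```bash
python3 -m inch '[{"dr":[0,0,0],"travel":[-0.05,-0.02,0.02],"jaw":1},{"dr":[0,0,0],"travel":[-0.1,-0.04,0.03],"jaw":1},{"dr":[0,0,0],"travel":[-0.15,-0.04,0.03],"jaw":1},{"dr":[0,0,0],"travel":[-0.2,-0.04,0.03],"jaw":1},{"dr":[0,0,0],"travel":[-0.25,-0.04,0.03],"jaw":1},{"dr":[0,0,0],"travel":[-0.28,-0.04,0.03],"jaw":1}]'
python3 -m inch '[{"dr":[0,0,0],"travel":[-0.04,0,0],"jaw":1},{"dr":[0,0,0],"travel":[-0.08,0,0],"jaw":1},{"dr":[0,0,0],"travel":[-0.12,0,0],"jaw":1},{"dr":[0,0,0],"travel":[-0.16,0,0],"jaw":1},{"dr":[0,0,0],"travel":[-0.2,0,0],"jaw":1}]'
python3 - <<'E'
from h import *
plan(25,-135,78)
i=arm.get_image("wrist"); save("wrist2.png",i); i=arm.get_image("top"); save("top2c.png",cv2.resize(i[130:230,200:400],None,fx=4,fy=4,interpolation=cv2.INTER_CUBIC))
E
```

```text
clock: 4.67
tcp_pos: [540.0, -237.6, 77.8]
ee_rot: [-1.186, 1.257, -1.248]
ft_force: [0.6, -4.3, 3.4]
opening: 0.004
clock: 5.08
tcp_pos: [541.1, -217.5, 77.8]
ee_rot: [-1.186, 1.257, -1.248]
ft_force: [0.5, -4.1, 2.7]
opening: 0.003
clock 5.08 tcp [ 541.1 -217.5   77.8] gauge [  25.3 -150.8] F [ 0.5 -4.1  2.7] open 0.0
toolaxes(world cols)
 [[-0.058 -0.007  0.998]
 [-0.998  0.001 -0.058]
 [-0.    -1.    -0.007]] 
travel [-0.158 -0.001 -0.003] dr [ 0.0022 -0.0004 -0.0001] j [ 0.51  0.91 -0.36  1.8   0.57  0.54 -0.28]
```

View pics/wrist2.png

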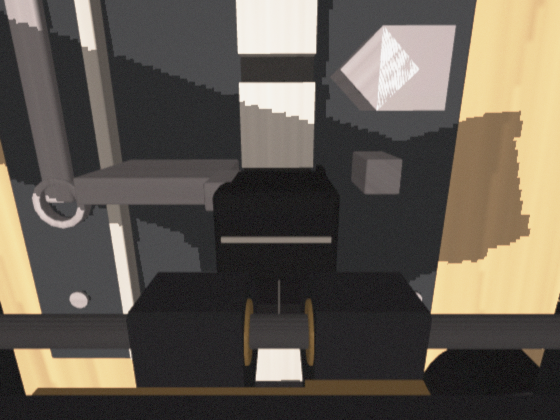

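View pics/top2c.png

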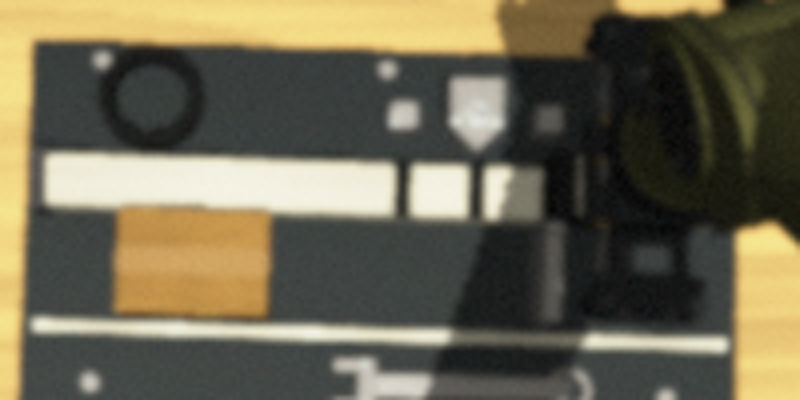

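```bash
python3 - <<'E'
from h import *
for n,u,v,z in (("line",277,240,97),("notch-60",277,68,52),("ptr tip",332,76,46)):
    w=wray(u,v,z); print(n,w.round(1),w2g(P,w).round(1))
E
```

```text
line [ 541.5 -187.1   97. ] [  24.  -120.4]
notch-60 [ 544.7 -123.4   52. ] [ 23.5 -56.7]
ptr tip [ 569.8 -127.6   46. ] [ 48.9 -59.4]
```

```bash
python3 -m inch '[{"dr":[0,0,0],"travel":[-0.04,0,0],"jaw":1},{"dr":[0,0,0],"travel":[-0.08,0,0],"jaw":1},{"dr":[0,0,0],"travel":[-0.11,0,0],"jaw":1},{"dr":[0,0,0],"travel":[-0.11,0,0],"jaw":1}]'
python3 -m inch '[{"dr":[0,0,0],"travel":[-0.02,0,0],"jaw":1},{"dr":[0,0,0],"travel":[-0.03,0,0],"jaw":1},{"dr":[0,0,0],"travel":[-0.05,0,0],"jaw":1}]'
python3 -m inch '[{"dr":[0,0,0],"travel":[-0.02,0,0],"jaw":1},{"dr":[0,0,0],"travel":[-0.03,0,0],"jaw":1},{"dr":[0,0,0],"travel":[-0.05,0,0],"jaw":1}]'
python3 -m inch '[{"dr":[0,0,0],"travel":[-0.02,0,0],"jaw":1},{"dr":[0,0,0],"travel":[-0.03,0,0],"jaw":1},{"dr":[0,0,0],"travel":[-0.05,0,0],"jaw":1}]'
python3 - <<'E'
from h import *
plan(25,-91,78)
E
```

```text
clock: 5.52
tcp_pos: [541.7, -204.7, 77.6]
ee_rot: [-1.186, 1.257, -1.246]
ft_force: [0.4, -2.9, 0.8]
opening: 0.004
clock: 5.77
tcp_pos: [541.7, -203.7, 77.7]
ee_rot: [-1.189, 1.257, -1.252]
ft_force: [1.0, -14.4, 0.5]
opening: 0.006
clock: 6.02
tcp_pos: [541.7, -203.5, 77.8]
ee_rot: [-1.192, 1.256, -1.259]
ft_force: [1.5, -14.5, 0.9]
opening: 0.001
clock: 6.27
tcp_pos: [541.6, -203.4, 77.9]
ee_rot: [-1.196, 1.255, -1.266]
ft_force: [1.4, -14.9, 0.6]
opening: 0.007
clock 6.27 tcp [ 541.6 -203.4   77.9] gauge [  25.1 -136.7] F [  1.4 -14.9   0.6] open 0.01
toolaxes(world cols)
 [[-0.065 -0.009  0.998]
 [-0.998 -0.016 -0.065]
 [ 0.017 -1.    -0.008]] 
travel [-0.457 -0.009 -0.005] dr [ 0.0024 -0.0027  0.0053] j [ 0.46  0.9  -0.33  1.82  0.57  0.52 -0.33]
```

Seated in the -110 notch (TCP at gauge -136.7, where I expected -137), with 15 N of push. I'll push a bit harder to leave it.

```bash
python3 -m inch '[{"dr":[0,0,0.005],"travel":[-0.04,0,0],"jaw":1},{"dr":[0,0,0.005],"travel":[-0.08,0,0],"jaw":1},{"dr":[0,0,0.005],"travel":[-0.1,0,0],"jaw":1},{"dr":[0,0,0.005],"travel":[-0.1,0,0],"jaw":1}]'
python3 - <<'E'
from h import *
plan(25,-91,78)
E
```

```text
clock: 6.6
tcp_pos: [542.2, -193.6, 77.7]
ee_rot: [-1.184, 1.263, -1.255]
ft_force: [0.5, -3.3, 1.1]
opening: 0.001
clock 6.6 tcp [ 542.2 -193.6   77.7] gauge [  25.  -126.8] F [ 0.5 -3.3  1.1] open 0.0
toolaxes(world cols)
 [[-0.066 -0.008  0.998]
 [-0.998 -0.001 -0.066]
 [ 0.001 -1.    -0.008]] 
travel [-0.358 -0.004 -0.004] dr [ 0.0025 -0.0028  0.0004] j [ 0.46  0.9  -0.34  1.83  0.56  0.52 -0.33]
```

```bash
python3 -m inch '[{"dr":[0,0,0],"travel":[-0.04,0,0],"jaw":1},{"dr":[0,0,0],"travel":[-0.08,0,0],"jaw":1},{"dr":[0,0,0],"travel":[-0.12,0,0],"jaw":1},{"dr":[0,0,0],"travel":[-0.16,0,0],"jaw":1},{"dr":[0,0,0],"travel":[-0.2,0,0],"jaw":1},{"dr":[0,0,0],"travel":[-0.24,0,0],"jaw":1},{"dr":[0,0,0],"travel":[-0.28,0,0],"jaw":1},{"dr":[0,0,0],"travel":[-0.28,0,0],"jaw":1}]'
python3 - <<'E'
from h import *
plan(25,-91,78)
E
```

```text
clock: 7.27
tcp_pos: [543.9, -163.5, 77.6]
ee_rot: [-1.184, 1.263, -1.252]
ft_force: [0.6, -1.2, 1.3]
opening: 0.006
clock 7.27 tcp [ 543.9 -163.5   77.6] gauge [ 25.  -96.7] F [ 0.6 -1.2  1.3] open 0.01
toolaxes(world cols)
 [[-0.064 -0.008  0.998]
 [-0.998  0.001 -0.064]
 [-0.    -1.    -0.008]] 
travel [-0.057 -0.004 -0.001] dr [ 0.0027 -0.0022 -0.0001] j [ 0.4   0.89 -0.33  1.85  0.56  0.5  -0.38]
```

```bash
python3 -m inch '[{"dr":[0,0,0],"travel":[-0.02,0,0],"jaw":1},{"dr":[0,0,0],"travel":[-0.03,0,0],"jaw":1}]'
python3 -m inch '[{"dr":[0,0,0],"travel":[-0.02,0,0],"jaw":1},{"dr":[0,0,0],"travel":[-0.02,0,0],"jaw":1}]'
python3 - <<'E'
from h import *
plan(25,-88,78)
save("wrist3.png",arm.get_image("wrist"))
E
```

```text
clock: 7.43
tcp_pos: [544.1, -159.0, 77.4]
ee_rot: [-1.183, 1.263, -1.25]
ft_force: [-0.9, -0.2, 0.4]
opening: 0.005
clock: 7.6
tcp_pos: [544.3, -155.6, 77.3]
ee_rot: [-1.183, 1.263, -1.248]
ft_force: [-0.3, 0.0, 0.5]
opening: 0.006
clock 7.6 tcp [ 544.3 -155.6   77.3] gauge [ 25.  -88.9] F [-0.3  0.   0.5] open 0.01
toolaxes(world cols)
 [[-0.062 -0.008  0.998]
 [-0.998  0.004 -0.062]
 [-0.003 -1.    -0.009]] 
travel [-0.009 -0.007  0.   ] dr [ 0.0028 -0.0016 -0.0011] j [ 0.39  0.89 -0.33  1.86  0.56  0.5  -0.39]
```

View pics/wrist3.png

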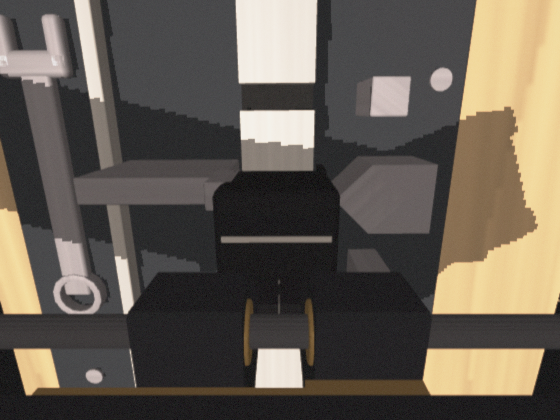

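```bash
python3 -m inch '[{"dr":[0,0,0],"travel":[-0.01,0,0],"jaw":1},{"dr":[0,0,0],"travel":[-0.01,0,0],"jaw":1},{"dr":[0,0,0],"travel":[-0.01,0,0],"jaw":1}]'
python3 -c "
from h import *
plan(25,-88,78)"
```

```text
clock: 7.9
tcp_pos: [544.2, -154.6, 77.2]
ee_rot: [-1.183, 1.263, -1.248]
ft_force: [0.6, -0.6, -0.1]
opening: 0.004
clock 7.9 tcp [ 544.2 -154.6   77.2] gauge [ 24.8 -87.9] F [ 0.6 -0.6 -0.1] open 0.0
toolaxes(world cols)
 [[-0.062 -0.009  0.998]
 [-0.998  0.004 -0.062]
 [-0.004 -1.    -0.009]] 
travel [ 0.001 -0.008  0.002] dr [ 0.0028 -0.0016 -0.0012] j [ 0.39  0.89 -0.33  1.86  0.56  0.5  -0.39]
```

```bash
python3 -m inch '[{"dr":[0,0,0],"travel":[-0.01,0,0],"jaw":1},{"dr":[0,0,0],"travel":[-0.015,0,0],"jaw":1},{"dr":[0,0,0],"travel":[-0.015,0,0],"jaw":1}]'
python3 -c "
from h import *
plan(25,-88,78)"
```

```text
clock: 8.15
tcp_pos: [544.2, -154.4, 77.2]
ee_rot: [-1.183, 1.263, -1.249]
ft_force: [-0.3, -5.0, 0.1]
opening: 0.01
clock 8.15 tcp [ 544.2 -154.4   77.2] gauge [ 24.8 -87.6] F [-0.3 -5.   0.1] open 0.01
toolaxes(world cols)
 [[-0.063 -0.009  0.998]
 [-0.998  0.003 -0.063]
 [-0.002 -1.    -0.009]] 
travel [ 0.004 -0.008  0.002] dr [ 0.0029 -0.0019 -0.0007] j [ 0.39  0.89 -0.33  1.86  0.56  0.5  -0.39]
```

Force wall of 5 N at TCP -87.6: the stop is seated in the -60 notch. I'll back off, lift and go round to the carton's +y end.

```bash
python3 -m inch '[{"dr":[0,0,0],"travel":[0.06,0,0],"jaw":1},{"dr":[0,0,0],"travel":[0.12,0,0],"jaw":1},{"dr":[0,0,0],"travel":[0.12,-0.4,0],"jaw":1},{"dr":[0,0,0],"travel":[0.12,-0.8,0],"jaw":1},{"dr":[0,0,0],"travel":[0.1,-1,0],"jaw":1},{"dr":[0,0,0],"travel":[0.1,-1,0],"jaw":1}]'
python3 -m inch '[{"dr":[0,0,0],"travel":[-0.35,-0.1,-0.2],"jaw":1},{"dr":[0,0,0],"travel":[-0.7,-0.1,-0.4],"jaw":1},{"dr":[0,0,0],"travel":[-1,-0.1,-0.55],"jaw":1},{"dr":[0,0,0],"travel":[-1,-0.1,-0.55],"jaw":1}]'
python3 -m inch '[{"dr":[0,0,0],"travel":[-0.35,0,0],"jaw":1},{"dr":[0,0,0],"travel":[-0.7,0,0],"jaw":1},{"dr":[0,0,0],"travel":[-1,0,0],"jaw":1},{"dr":[0,0,0],"travel":[-1,0,0],"jaw":1}]'
python3 - <<'E'
from h import *
plan(-30,210,180)
i=arm.get_image("top"); save("top3c.png",cv2.resize(i[130:230,200:400],None,fx=4,fy=4,interpolation=cv2.INTER_CUBIC))
E
```

```text
clock: 8.65
tcp_pos: [547.5, -163.9, 181.6]
ee_rot: [-1.177, 1.257, -1.253]
ft_force: [-0.2, 1.2, -0.1]
opening: 0.004
clock: 8.98
tcp_pos: [495.6, -53.0, 191.8]
ee_rot: [-1.181, 1.254, -1.239]
ft_force: [0.1, 0.5, -0.2]
opening: 0.008
clock: 9.32
tcp_pos: [500.9, 55.3, 192.6]
ee_rot: [-1.18, 1.248, -1.227]
ft_force: [0.4, -0.3, 0.1]
opening: 0.008
clock 9.32 tcp [500.9  55.3 192.6] gauge [-30.4 119.3] F [ 0.4 -0.3  0.1] open 0.01
toolaxes(world cols)
 [[-0.041 -0.002  0.999]
 [-0.999  0.015 -0.041]
 [-0.015 -1.    -0.003]] 
travel [-0.905  0.139  0.019] dr [ 0.0009  0.0052 -0.0048] j [ 0.07  0.65 -0.42  1.98  0.43  0.6  -0.67]
```

View pics/top3c.png

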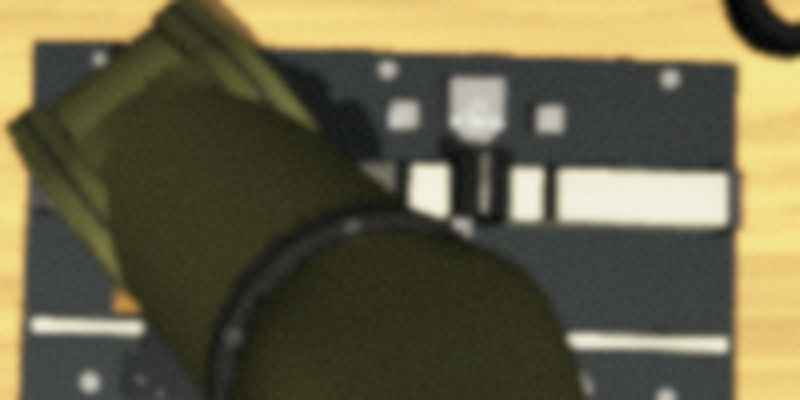

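```bash
python3 -m inch '[{"dr":[0,0.005,-0.005],"travel":[-0.35,0,0.02],"jaw":1},{"dr":[0,0.005,-0.005],"travel":[-0.7,0,0.02],"jaw":1},{"dr":[0,0.005,-0.005],"travel":[-0.92,0.1,0.02],"jaw":1},{"dr":[0,0.005,-0.005],"travel":[-0.92,0.15,0.02],"jaw":1},{"dr":[0,0.005,-0.005],"travel":[-0.92,0.15,0.02],"jaw":1}]'
python3 - <<'E'
from h import *
w=ray("top",200+484/4-.375,130+187/4-.375,97); print("line",w2g(P,w))
plan(-30,208,50)
save("wrist4.png",arm.get_image("wrist"))
for l in ("carton_centre","carton"): print(arm.search_frame("wrist",l)[:2])
E
```

```text
clock: 9.78
tcp_pos: [505.5, 142.7, 176.6]
ee_rot: [-1.191, 1.255, -1.253]
ft_force: [-0.2, -0.6, -0.6]
opening: 0.002
line [ 21.03057731 -59.04488067]
clock 9.78 tcp [505.5 142.7 176.6] gauge [-30.7 206.8] F [-0.2 -0.6 -0.6] open 0.0
toolaxes(world cols)
 [[-0.058 -0.008  0.998]
 [-0.998 -0.006 -0.058]
 [ 0.006 -1.    -0.007]] 
travel [-0.02   1.266  0.016] dr [ 0.0023 -0.0004  0.002 ] j [-0.14  0.69 -0.37  1.93  0.42  0.61 -0.84]
[{'extent': [280.2, 288.5, 97.0, 133.6], 'conf': 0.87}, {'extent': [446.1, 40.6, 159.2, 81.2], 'conf': 0.71}]
[{'extent': [279.9, 288.2, 88.1, 136.5], 'conf': 0.96}, {'extent': [59.8, 120.4, 117.8, 155.6], 'conf': 0.89}]
```

View pics/wrist4.png

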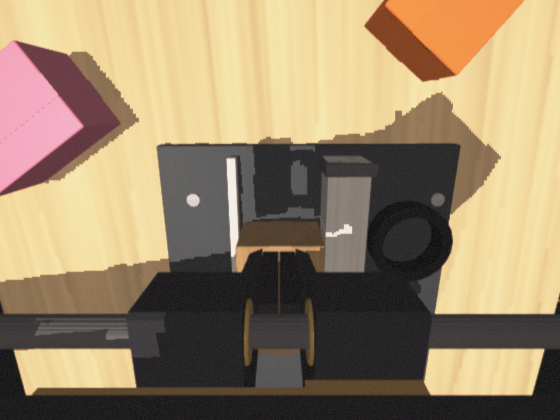

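```bash
python3 - <<'E'
from h import *
for n,u,v,z in (("cart far top",280,222,72),("cart far L",243,222,72),("cart far R",322,222,72),("bottom?",280,250,12),("edge250",300,144,12),("endblk",347,157,58)):
    w=wray(u,v,z); print(n,w2g(P,w).round(1))
E
```

```text
cart far top [-30. 197.]
cart far L [-58.2 197.1]
cart far R [  1.8 196.8]
bottom? [-30.4 147.1]
edge250 [-12.1 249.2]
endblk [ 20.9 244. ]
```

```bash
python3 - <<'E'
from h import *
for n,u,v,z in (("bottom",280,222,12),("top",280,246,72),("botL",243,222,12),("botR",322,222,12)):
    w=wray(u,v,z); print(n,w2g(P,w).round(1))
E
```

```text
bottom [-30.2 176.1]
top [-30.1 177.2]
botL [-65.4 176.2]
botR [  9.7 175.9]
```

```bash
python3 -m inch '[{"dr":[0,0,0],"travel":[-0.02,0.4,0.01],"jaw":1},{"dr":[0,0,0],"travel":[-0.02,0.8,0.01],"jaw":1},{"dr":[0,0,0],"travel":[-0.02,1,0.01],"jaw":1},{"dr":[0,0,0],"travel":[-0.02,1,0.01],"jaw":1}]'
python3 -m inch '[{"dr":[0.002,0,0.002],"travel":[0,0.15,0.01],"jaw":1},{"dr":[0.002,0,0.002],"travel":[0,0.25,0.01],"jaw":1},{"dr":[0.002,0,0.002],"travel":[0,0.25,0.01],"jaw":1}]'
python3 - <<'E'
from h import *
plan(-30,180,50)
E
```

```text
clock: 10.27
tcp_pos: [504.8, 138.9, 74.4]
ee_rot: [-1.195, 1.261, -1.259]
ft_force: [-0.4, -0.2, -0.6]
opening: 0.003
clock: 10.52
tcp_pos: [505.3, 137.2, 49.0]
ee_rot: [-1.187, 1.26, -1.259]
ft_force: [-0.0, 0.6, 1.1]
opening: 0.006
clock 10.52 tcp [505.3 137.2  49. ] gauge [-30.7 201.2] F [-0.   0.6  1.1] open 0.01
toolaxes(world cols)
 [[-0.066 -0.007  0.998]
 [-0.998 -0.006 -0.066]
 [ 0.006 -1.    -0.007]] 
travel [ 0.212 -0.009  0.009] dr [ 0.0021 -0.003   0.002 ] j [-0.24  0.91 -0.2   1.99  0.56  0.31 -0.96]
```

```bash
python3 -m inch '[{"dr":[0.002,-0.003,0.002],"travel":[0.06,0,0],"jaw":1},{"dr":[0.002,-0.003,0.002],"travel":[0.12,0,0],"jaw":1},{"dr":[0.002,-0.003,0.002],"travel":[0.17,0,0],"jaw":1},{"dr":[0.002,-0.003,0.002],"travel":[0.22,0,0.01],"jaw":1},{"dr":[0.002,-0.003,0.002],"travel":[0.27,0,0.01],"jaw":1},{"dr":[0.002,-0.003,0.002],"travel":[0.32,0,0.01],"jaw":1},{"dr":[0.002,-0.003,0.002],"travel":[0.37,0,0.01],"jaw":1},{"dr":[0.002,-0.003,0.002],"travel":[0.42,0,0.01],"jaw":1},{"dr":[0.002,-0.003,0.002],"travel":[0.47,0,0.01],"jaw":1},{"dr":[0.002,-0.003,0.002],"travel":[0.52,0,0.01],"jaw":1}]'
python3 - <<'E'
from h import *
plan(-30,75,50)
E
```

```text
clock: 11.35
tcp_pos: [502.9, 85.0, 49.4]
ee_rot: [-1.182, 1.251, -1.251]
ft_force: [1.3, 5.2, 3.2]
opening: 0.004
clock 11.35 tcp [502.9  85.   49.4] gauge [-30. 149.] F [1.3 5.2 3.2] open 0.0
toolaxes(world cols)
 [[-0.057 -0.     0.998]
 [-0.998  0.    -0.057]
 [-0.    -1.    -0.   ]] 
travel [ 0.74  -0.006 -0.   ] dr [ 0.      0.0001 -0.0001] j [-0.14  0.9  -0.19  2.04  0.6   0.26 -0.91]
```

```bash
python3 -m inch '[{"dr":[0,0,0],"travel":[0.05,0,0],"jaw":1},{"dr":[0,0,0],"travel":[0.1,0,0],"jaw":1},{"dr":[0,0,0],"travel":[0.15,0,0],"jaw":1},{"dr":[0,0,0],"travel":[0.2,0,0],"jaw":1},{"dr":[0,0,0],"travel":[0.25,0,0],"jaw":1},{"dr":[0,0,0],"travel":[0.3,0,0],"jaw":1},{"dr":[0,0,0],"travel":[0.35,0,0],"jaw":1},{"dr":[0,0,0],"travel":[0.4,0,0],"jaw":1},{"dr":[0,0,0],"travel":[0.45,0,0],"jaw":1},{"dr":[0,0,0],"travel":[0.5,0,0],"jaw":1},{"dr":[0,0,0],"travel":[0.55,0,0],"jaw":1},{"dr":[0,0,0],"travel":[0.6,0,0],"jaw":1},{"dr":[0,0,0],"travel":[0.65,0,0],"jaw":1},{"dr":[0,0,0],"travel":[0.68,0,0],"jaw":1},{"dr":[0,0,0],"travel":[0.68,0,0],"jaw":1}]'
python3 - <<'E'
from h import *
plan(-30,67,50)
i=arm.get_image("top"); save("top5c.png",cv2.resize(i[130:230,200:400],None,fx=4,fy=4,interpolation=cv2.INTER_CUBIC))
E
```

```text
clock: 12.6
tcp_pos: [498.8, 15.5, 49.3]
ee_rot: [-1.183, 1.252, -1.253]
ft_force: [-0.2, 1.7, 0.2]
opening: 0.006
clock 12.6 tcp [498.8  15.5  49.3] gauge [-30.2  79.4] F [-0.2  1.7  0.2] open 0.01
toolaxes(world cols)
 [[-0.058 -0.001  0.998]
 [-0.998 -0.001 -0.058]
 [ 0.001 -1.    -0.001]] 
travel [ 0.124 -0.007  0.002] dr [ 0.0003 -0.0004  0.0004] j [-0.01  0.89 -0.18  2.07  0.66  0.23 -0.83]
```

View pics/top5c.png

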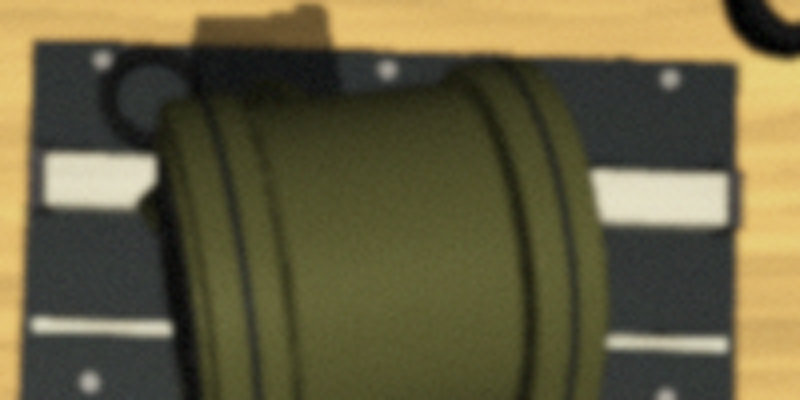

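```bash
python3 -m inch '[{"dr":[0,0,0],"travel":[0.03,0,0],"jaw":1},{"dr":[0,0,0],"travel":[0.06,0,0],"jaw":1},{"dr":[0,0,0],"travel":[0.09,0,0],"jaw":1},{"dr":[0,0,0],"travel":[0.09,0,0],"jaw":1}]'
python3 -c "
from h import *
plan(-30,67,50)"
```

```text
clock: 12.98
tcp_pos: [497.9, 5.6, 49.1]
ee_rot: [-1.184, 1.253, -1.254]
ft_force: [0.6, 1.7, 0.9]
opening: 0.005
clock 12.98 tcp [497.9   5.6  49.1] gauge [-30.5  69.5] F [0.6 1.7 0.9] open 0.0
toolaxes(world cols)
 [[-0.059 -0.002  0.998]
 [-0.998 -0.002 -0.059]
 [ 0.003 -1.    -0.002]] 
travel [ 0.025 -0.009  0.005] dr [ 0.0005 -0.0007  0.0008] j [ 0.    0.89 -0.18  2.08  0.66  0.23 -0.82]
```

```bash
python3 -m inch '[{"dr":[0,0,0],"travel":[0.01,0,0],"jaw":1},{"dr":[0,0,0],"travel":[0.02,0,0],"jaw":1},{"dr":[0,0,0],"travel":[0.02,0,0],"jaw":1}]'
python3 -c "
from h import *
plan(-30,67,50)"
```

```text
clock: 13.23
tcp_pos: [497.9, 5.3, 49.1]
ee_rot: [-1.182, 1.252, -1.251]
ft_force: [-0.4, 6.1, 2.2]
opening: 0.003
clock 13.23 tcp [497.9   5.3  49.1] gauge [-30.5  69.2] F [-0.4  6.1  2.2] open 0.0
toolaxes(world cols)
 [[-0.057 -0.001  0.998]
 [-0.998  0.    -0.057]
 [-0.    -1.    -0.001]] 
travel [ 0.022 -0.009  0.005] dr [ 0.0004 -0.0001 -0.    ] j [ 0.01  0.89 -0.18  2.08  0.66  0.23 -0.82]
```

```bash
python3 -m inch '[{"dr":[0,0,0],"travel":[0.01,0,0],"jaw":1},{"dr":[0,0,0],"travel":[0.025,0,0],"jaw":1},{"dr":[0,0,0],"travel":[0.025,0,0],"jaw":1}]'
python3 -c "
from h import *
plan(-30,67,50)"
```

```text
clock: 13.48
tcp_pos: [497.8, 5.2, 49.2]
ee_rot: [-1.18, 1.252, -1.247]
ft_force: [0.1, 7.4, 2.5]
opening: 0.01
clock 13.48 tcp [497.8   5.2  49.2] gauge [-30.6  69.1] F [0.1 7.4 2.5] open 0.01
toolaxes(world cols)
 [[-0.055 -0.     0.998]
 [-0.998  0.004 -0.055]
 [-0.004 -1.    -0.001]] 
travel [ 0.021 -0.008  0.006] dr [ 0.0002  0.0005 -0.0012] j [ 0.01  0.89 -0.19  2.08  0.67  0.23 -0.81]
```

A 7.4 N wall, against about 2-5 N while the carton was sliding, so it is against the stop. I'll back off and look.

```bash
python3 -m inch '[{"dr":[0,0,0],"travel":[-0.1,0,0],"jaw":1},{"dr":[0,0,0],"travel":[-0.2,0,0],"jaw":1},{"dr":[0,0,0],"travel":[-0.25,-0.3,0],"jaw":1},{"dr":[0,0,0],"travel":[-0.25,-0.6,0],"jaw":1},{"dr":[0,0,0],"travel":[-0.25,-1,0],"jaw":1},{"dr":[0,0,0],"travel":[-0.25,-1,0],"jaw":1}]'
python3 -m inch '[{"dr":[0,0,0],"travel":[-0.3,-0.3,-0.3],"jaw":1},{"dr":[0,0,0],"travel":[-0.6,-0.6,-0.6],"jaw":1},{"dr":[0,0,0],"travel":[-0.9,-0.9,-0.9],"jaw":1},{"dr":[0,0,0],"travel":[-1,-1,-1],"jaw":1},{"dr":[0,0,0],"travel":[-1,-1,-1],"jaw":1}]'
python3 -m inch '[{"dr":[0,0,0],"travel":[-0.4,0,0],"jaw":1},{"dr":[0,0,0],"travel":[-0.8,0,0],"jaw":1},{"dr":[0,0,0],"travel":[-1,0,0],"jaw":1},{"dr":[0,0,0],"travel":[-1,0,0],"jaw":1}]'
python3 - <<'E'
from h import *
plan(-30,67,50)
i=arm.get_image("top"); save("top6.png",i); save("top6c.png",cv2.resize(i[130:230,200:400],None,fx=4,fy=4,interpolation=cv2.INTER_CUBIC))
i=arm.get_image("scene"); save("scene6c.png",cv2.resize(i[150:290,160:360],None,fx=4,fy=4,interpolation=cv2.INTER_CUBIC))
E
```

```text
clock: 13.98
tcp_pos: [501.7, 30.2, 154.3]
ee_rot: [-1.174, 1.247, -1.251]
ft_force: [0.9, 0.1, 0.4]
opening: 0.007
clock: 14.4
tcp_pos: [404.2, 139.6, 256.8]
ee_rot: [-1.174, 1.241, -1.245]
ft_force: [0.2, 0.6, -0.2]
opening: 0.005
clock: 14.73
tcp_pos: [409.0, 245.1, 257.6]
ee_rot: [-1.173, 1.238, -1.238]
ft_force: [-0.3, 0.0, -0.3]
opening: 0.004
clock 14.73 tcp [409.  245.1 257.6] gauge [-132.9  303.5] F [-0.3  0.  -0.3] open 0.0
toolaxes(world cols)
 [[-0.043  0.011  0.999]
 [-0.999  0.01  -0.043]
 [-0.011 -1.     0.01 ]] 
travel [2.402 2.06  0.975] dr [-0.0032  0.0044 -0.0035] j [-0.32  0.52 -0.48  2.    0.36  0.7  -1.07]
```

View pics/top6c.png

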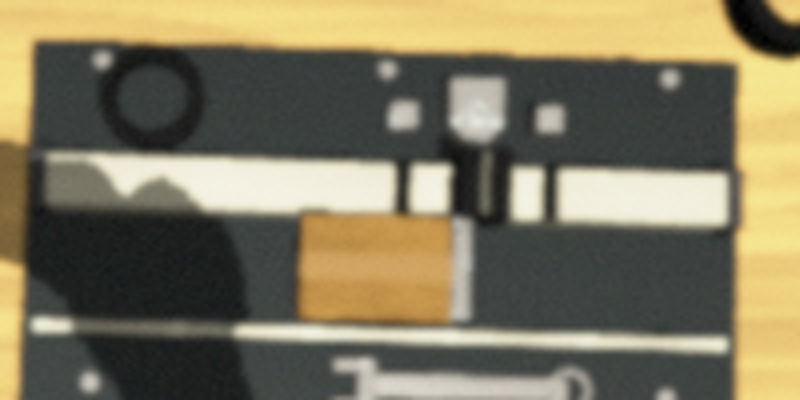

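View pics/scene6c.png

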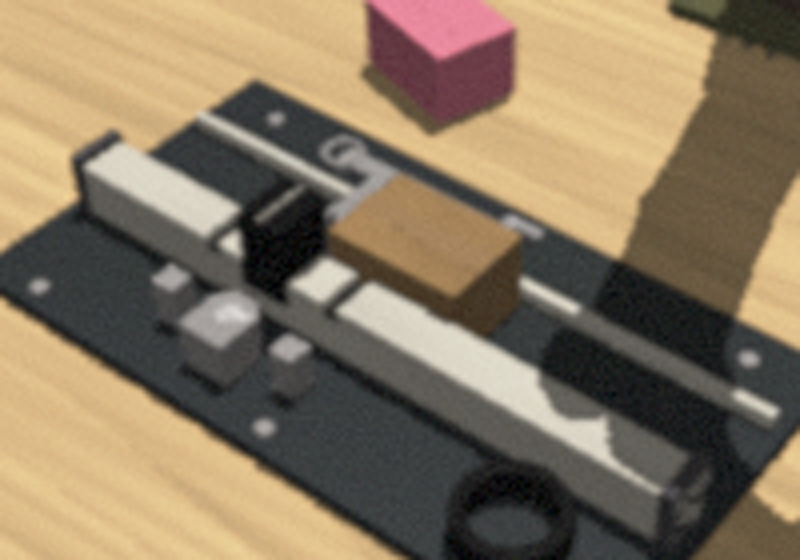

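```bash
python3 - <<'E'
from h import *
C=lambda a,b:(200+a/4-.375,130+b/4-.375)
for n,c,z in (("line",C(485,186),97),("cart+y",C(299,265),72),("cart-y",C(450,268),72),("plate-y",C(471,270),72)):
    print(n,w2g(P,ray("top",*c,z)).round(1))
a=cv2.imread('pics/top6.png')[180:215,268:325]; print(a[16,38:54].tolist()); cv2.imwrite('pics/top6z.png',cv2.resize(a,None,fx=12,fy=12,interpolation=cv2.INTER_NEAREST))
E
```

```text
line [ 21.7 -59.7]
cart+y [-30.8  58.6]
cart-y [-29.8 -40.9]
plate-y [-30.7 -54.8]
[[94, 163, 208], [94, 162, 208], [96, 163, 209], [96, 163, 208], [97, 166, 209], [102, 163, 206], [122, 167, 201], [152, 179, 195], [172, 187, 194], [184, 193, 198], [180, 189, 190], [154, 162, 161], [103, 107, 105], [71, 73, 70], [64, 64, 60], [66, 68, 63]]
```

View pics/top6z.png

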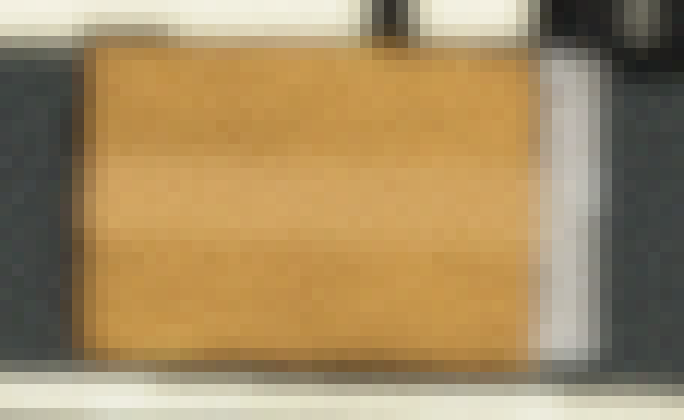

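The carton abuts the plate with no dark gap, and its +y end is at gauge 58.6, where I expected 58. The stop line reads -59.7, so it sits in the -60 notch. I'm handing in.

```bash
python3 - <<'E'
from h import *
print(arm.close_job())
E
```

```text
the job is handed in; nothing more can be done
None
```

I pushed the stop through the first notch and into the middle one (gauge y -60), which the pointed block stands abreast of. I then pushed the brown carton along the trough until it met the stop, and handed in at about 15 s on the robot's clock.

**Stop:** After the carton push, the top camera put the stop's line at y -59.7. It read -59.0 just before. When I pushed the stop home, it met a 5 N wall, so it had seated. The highest push I read was about 15 N, while leaving the first notch.

**Carton:** Its ends measured y 58.6 and -40.9, against 58 and -42 expected, and no gap shows to the stop plate. The push met a wall at 7.4 N, below the roughly 12 N that would move the stop out of its notch.

**Disagreements:** The tool met that wall about 2 mm earlier than I had worked out. Some wrist-camera readings differed from the top-camera fit by 2 to 4 mm, and by up to about 12 mm at one rail end block. The wall readings and the final top view agreed with each other, so I went by those.

**Other things on the bench:** Those in the last close-up views (wrench, tape, index blocks, one pink box, part of the roll) look unmoved. I did not re-check the spray, jar, screwdriver, orange box or the second pink box after the pushes. The arm was clear of everything at hand-in.

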